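Pair moulded lids with their cups

ROBOT

A 6-joint arm with a two-finger parallel gripper is mounted at the origin on the work surface. World frame = base frame: x ahead of the robot, y to its left, z up, the work surface at z = 0. Lengths are in m, angles in degrees, forces in N, time in s.
With the tool pointing down it reaches from about 0.4 to 0.825 m from the base axis. Payload 7 kg.
Tool frame: the origin (TCP) lies midway between the tips of the shut fingers; the grasp point (between the pads) lies 19 mm behind it; z points along the fingers, y is the line along which they close (so a half turn about z gives the same grasp; the last joint's range is limited). The gripper opens to 88 mm and grips with 3 to 60 N. Pads are 19 mm wide; open, the fingers measure 130 mm over their backs; the gripper's body (78 mm by 193 mm) begins 47 mm behind the grasp point.
Start: joints at [86.293, 20.546, 0.682, 0, -70.136, -16.507], TCP at [0.233, 0.633, 0.2] pointing down, gripper open.
Joint ranges: [-176.03, 176.03], [-82.01, 121.73], [-58.28, 71.71], [-173.87, 95.51], [-174.79, -0.11], [-173.66, 173.66]. Speed limits (degrees/s): [136.94, 136.94, 172.46, 180, 180, 180].

INTERFACE

Orientations are given as [roll, pitch, yaw] about the fixed x, y, z axes, in that order (R = Rz(yaw) Ry(pitch) Rx(roll)).
In Python, from plant import telemetry, viewer, workorder gives the robot as it stands. The module is installed in compiled form; this text tells all that it offers.
- The arm moves only by the tool carry_out, never from a script. Its argument "rows" is a list of rows, each a list of 6 numbers: the shift along the tool's x, y, z in m, then the turn, a rotation vector about the tool's x, y, z in rad. In form: [[tx, ty, tz, ax, ay, az], ...]. A call has 1 to 8 rows; each row is the pose to reach, as a shift and turn from the pose commanded when the call began, along the tool's axes at that moment; what a row does not reach only later rows make up. A row lasts 1/8 s, in which the tool goes at most 62.5 mm and 10.7 degrees, less where a joint would pass 70% of its speed; a pose out of reach is approached as far as the arm can. A call with a gripper value outside its range is refused whole. "grip" is the gripper's target within -1 to 1 (fully open at 1, half-way at 0, shut at -1), set as the call begins (left out, the last holds). The fingers move at their own pace and stop on an object; the grip force is fixed at half the most. Time passes only in rows, so rows that repeat a pose let the fingers close. It gives the time, the measured TCP pose, the force, the opening and the grip force at its end, in the units of the state.
- telemetry.get_obs(): the state, without advancing time (a new reading comes with each control period).
- viewer.snapshot(name): name is "scene" or "top" or "wrist"; returns the picture (400x640x3 uint8, red, green, blue); there is no depth.
- viewer.camera_info(name): a dict with "intrinsics" (3x3 intrinsics, pixels), "k1" (the pictures are not rectified: a ray, as slopes to the right and down, at radius r is drawn at 1 + k1 r^2 times it, then the intrinsics apply), "extrinsics" (4x4, takes a point from camera to world coordinates); the wrist camera has in their place "tool_from_camera" (4x4, takes a point from camera to tool coordinates, whose origin is the TCP and whose axes are the flange's). Camera axes: x right, y down, z forward; pixel columns grow to the right and rows downward; lengths in m; the calibration is good to about 2 mm. A picture is of the moment at which its call begins: read the wrist's pose just before it. camera_info takes no time and is no camera call.
- workorder.close_job(): hands the job in; it is judged then, once.
The state is a dict: "clock": time; "joint_pos": joint angles; "qvel": joint speeds; "tau": joint torques, N m; "tool_pos": TCP position; "orientation": TCP orientation; "force": force on the tool from outside, world axes, zero at the start; "moment": the same for the moment, N m; "opening": finger opening in m; "gripper_force": force on a finger pad.
Only numpy, scipy, OpenCV 4.12 (cv2) and the standard library are available. Lean on these libraries where they do the work, as an engineer would, in place of code of your own. Each camera call takes 0.05 s, during which the arm holds its last target. There are 200 camera calls.

TASK

Make up the four cup sets for packing: put each loose lid, knob up, on the cup of its own colour and size (large lids on large cups, small on small), lying flat and centred on the rim so that the mouth is covered. Do not knock over any cup, and leave the white bottle and the cardboard carton where they are.

Things in the scene. Friction and masses are not known exactly. Their poses are not given: they have to be found in the camera images.
- red_large_lid: loose moulded red large lid lying knob up: a rigid flat disc 108 mm in diameter and 5 mm thick with a plain round knob standing on its centre, 20 mm in diameter and 26 mm tall (knob top 31 mm above the underside). Origin: centre of the underside; z up through the knob. About 60 g.
- red_large_cup: loose red large drinking cup without handle, standing empty and open on the table: 72 mm tall, rim 90 mm in outer diameter, walls 4 mm thick. It takes the 108 mm red lid, whose flat underside rests on the rim. Origin: centre of the underside; z up; rim 72 mm above the origin. About 180 g.
- red_small_lid: loose moulded red small lid lying knob up: a rigid flat disc 86 mm in diameter and 5 mm thick with a plain round knob standing on its centre, 20 mm in diameter and 26 mm tall (knob top 31 mm above the underside). Origin: centre of the underside; z up through the knob. About 45 g.
- red_small_cup: loose red small drinking cup without handle, standing empty and open on the table: 64 mm tall, rim 70 mm in outer diameter, walls 4 mm thick. It takes the 86 mm red lid, whose flat underside rests on the rim. Origin: centre of the underside; z up; rim 64 mm above the origin. About 140 g.
- blue_large_lid: loose moulded blue large lid lying knob up: a rigid flat disc 108 mm in diameter and 5 mm thick with a plain round knob standing on its centre, 20 mm in diameter and 26 mm tall (knob top 31 mm above the underside). Origin: centre of the underside; z up through the knob. About 60 g.
- blue_large_cup: loose blue large drinking cup without handle, standing empty and open on the table: 72 mm tall, rim 90 mm in outer diameter, walls 4 mm thick. It takes the 108 mm blue lid, whose flat underside rests on the rim. Origin: centre of the underside; z up; rim 72 mm above the origin. About 180 g.
- blue_small_lid: loose moulded blue small lid lying knob up: a rigid flat disc 86 mm in diameter and 5 mm thick with a plain round knob standing on its centre, 20 mm in diameter and 26 mm tall (knob top 31 mm above the underside). Origin: centre of the underside; z up through the knob. About 45 g.
- blue_small_cup: loose blue small drinking cup without handle, standing empty and open on the table: 64 mm tall, rim 70 mm in outer diameter, walls 4 mm thick. It takes the 86 mm blue lid, whose flat underside rests on the rim. Origin: centre of the underside; z up; rim 64 mm above the origin. About 140 g.
- bottle: bystander: loose upright white bottle with an orange cap, 56 mm in diameter and 120 mm tall. Origin: centre of the underside. Stays where it is.
- carton: bystander: loose brown cardboard carton with a pale strip of tape, 80 x 60 mm and 45 mm tall. Origin: centre of the underside; 80 mm side along its x. Stays where it is.
Not all that is in view belongs to the job. Leave any black or yellow look-alike of the blue_small_lid alone.

How it is judged:
By the outcome, as a careful person would: the job done as asked, in the order asked, and still so for the second after the job is handed in, with the robot touching nothing.
It also fails if it takes over 101 s, if anything falls off the work surface, if the arm or the gripper's body presses on something with over 40 N, if the wrist force passes 120 N, or if a joint passes its speed limit or range.

## Working session

There is one attempt and no reset: what is moved stays moved. The work goes in short steps, Python scripts to look and compute and a tool call to move; the robot and the scene stay as the last step left them, time stands still between calls to the robot, and variables do not carry over. Pictures are saved under pics/ and viewed, at most 14 in all, crops included, and the job is handed in when it is done.

Besides the shell and the picture viewer there is one more tool, called after "Request:" as name(argument=value, ...) on one line, values as JSON. carry_out: Moves the arm, as the interface text tells. Its arguments: {"type":"object","properties":{"rows":{"type":"array"},"grip":{"type":"number"}},"required":["rows"]}

```bash
mkdir -p pics; python3 - <<'E'
from plant import telemetry, viewer
import cv2,numpy as np
o=telemetry.get_obs();print(o)
for n in("top","scene"):
    im=viewer.snapshot(n);cv2.imwrite(f"pics/{n}0.png",im[:,:,::-1]);print(viewer.camera_info(n))
print(viewer.camera_info("wrist"))
E
```

```text
{'clock': 0.0, 'joint_pos': array([ 8.62946444e+01,  2.05916271e+01,  6.32133049e-01, -1.94286822e-02,
       -7.01371685e+01, -1.65071340e+01]), 'qvel': array([ 0.00761322,  0.02916831,  0.020238  , -0.01157303,  0.01955488,
       -0.05467524]), 'tau': array([ 2.96361559e-04, -5.82723570e+01,  2.93050611e+01,  6.99729413e+00,
        7.00452380e-03, -1.61287462e-04]), 'tool_pos': array([0.23305922, 0.63289502, 0.19861029]), 'orientation': array([ 1.79902132e+02, -9.95646316e-03, -2.02190978e+01]), 'force': array([ 0.01582929, -0.02205013, -0.6457481 ]), 'moment': array([-8.16661921e-03, -5.88483989e-05,  2.40092565e-02]), 'gripper_force': 0.0, 'opening': 0.0877300616139377}
{'intrinsics': array([[492.44057097,   0.        , 315.02379949],
       [  0.        , 492.44057097, 192.1881571 ],
       [  0.        ,   0.        ,   1.        ]]), 'k1': -0.0847339425256394, 'extrinsics': array([[-0.02703551, -0.98328775,  0.18003965,  0.2764419 ],
       [-0.99963231,  0.0269685 , -0.00282037,  0.00262876],
       [-0.00208217, -0.1800497 , -0.98365531,  1.41970257],
       [ 0.        , 
[... 359 characters left out ...]
,  0.32582465],
       [-0.01697106, -0.61638007, -0.7872659 ,  0.98779871],
       [ 0.        ,  0.        ,  0.        ,  1.        ]])}
{'intrinsics': array([[280.38300768,   0.        , 318.53314124],
       [  0.        , 280.38300768, 199.91249555],
       [  0.        ,   0.        ,   1.        ]]), 'k1': -0.011202443183512087, 'tool_from_camera': array([[ 9.29081631e-04, -9.59878910e-01, -2.80413294e-01,
         7.61415546e-02],
       [ 9.99999551e-01,  8.40147561e-04,  4.37359039e-04,
        -7.11841787e-04],
       [-1.84223172e-04, -2.80413575e-01,  9.59879260e-01,
        -1.85872948e-01],
       [ 0.00000000e+00,  0.00000000e+00,  0.00000000e+00,
         1.00000000e+00]])}
```

View pics/top0.png

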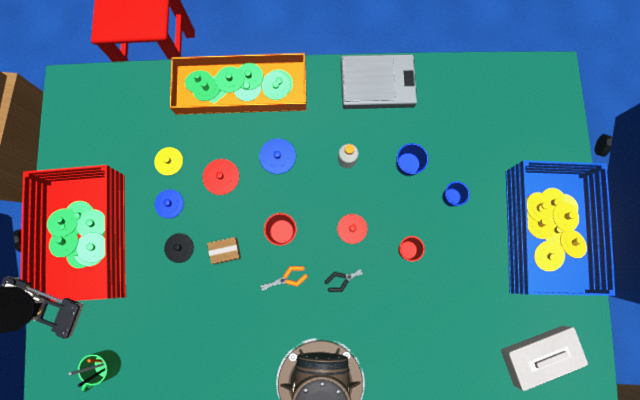

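View pics/scene0.png

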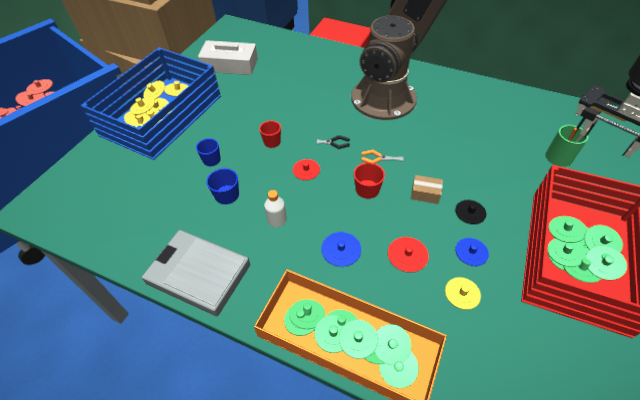

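The top view shows these lids: red large (221,176), blue large (277,156), blue small (169,203), red small (352,229). The cups are red large (280,229), red small (412,249), blue large (412,159) and blue small (456,194). The black and yellow lids at (179,248) and (169,161) are decoys. The scene view agrees.

```bash
cat > h.py <<'E'
import cv2,numpy as np
from scipy.optimize import least_squares
from scipy.spatial.transform import Rotation as R
from plant import telemetry, viewer
RAD={'RL':.054,'BL':.054,'RS':.043,'BS':.043,'RLc':.045,'BLc':.045,'RSc':.035,'BSc':.035}
H={'RL':.005,'BL':.005,'RS':.005,'BS':.005,'RLc':.072,'BLc':.072,'RSc':.064,'BSc':.064}
def pose():
    o=telemetry.get_obs();T=np.eye(4);T[:3,:3]=R.from_euler('xyz',o['orientation'],degrees=True).as_matrix();T[:3,3]=o['tool_pos'];return T
def view(n):
    c=viewer.camera_info(n)
    E=pose()@c['tool_from_camera'] if n=='wrist' else c['extrinsics']
    return viewer.snapshot(n),c['intrinsics'],c['k1'],E
def cast(px,v,z):
    _,K,k1,E=v
    p=cv2.undistortPoints(np.float64(px).reshape(-1,1,2),K,np.array([k1,0,0,0.])).reshape(-1,2)
    d=np.c_[p,np.ones(len(p))]@E[:3,:3].T;c=E[:3,3]
    return (c+d*((z-c[2])/d[:,2])[:,None])[:,:2]
def mask(im,col):
    h=cv2.cvtColor(im,cv2.COLOR_RGB2HSV);H_,S,V=cv2.split(h)
    m=((H_<6)|(H_>172)) if col=='R' else ((H_>111)&(H_<130))
    return (m&(S>130)&(V>50)).astype(np.uint8)
def fit(name,v,cnt):
    """known-radius circle; for cups only the half of the outline away from the camera"""
    P=cast(cnt.reshape(-1,2),v,H[name]);r=RAD[name];c,rr=cv2.minEnclosingCircle(P.astype(np.float32));c=np.array(c)
    f=lambda c,Q:np.linalg.norm(Q-c,axis=1)-r
    for _ in range(4):
        Q=P
        if name[-1]=='c':
            u=c-v[3][:2,3];u/=np.linalg.norm(u);Q=P[(P-c)@u>0]
        s=least_squares(lambda c:f(c,Q),c,loss='soft_l1',f_scale=.001);c=s.x
    return c,rr,np.sqrt(np.mean(f(c,Q)**2))
def conts(v,col,amin):
    cs,_=cv2.findContours(cv2.morphologyEx(mask(v[0],col),cv2.MORPH_CLOSE,np.ones((3,3))),cv2.RETR_EXTERNAL,cv2.CHAIN_APPROX_NONE)
    return [c for c in cs if cv2.contourArea(c)>amin]
E
python3 - <<'E'
from h import *
G={'RL':(221,176),'BL':(277,156),'BS':(169,203),'RS':(352,229),'RLc':(280,229),'RSc':(412,249),'BLc':(412,159),'BSc':(456,194)}
v=view('top')
for n,g in G.items():
    for c in conts(v,n[0],150):
        if cv2.pointPolygonTest(c,g,False)>=0:
            p,rr,e=fit(n,v,c);print(n,p.round(4),'encl',round(rr,4),'rms',round(e,4),'reach',np.linalg.norm(p).round(3))
print('bottle,carton',cast([(348,155),(224,250)],v,.05))
E
```

```text
RL [0.5905 0.2763] encl 0.0542 rms 0.0016 reach 0.652
BL [0.6539 0.1108] encl 0.0523 rms 0.0086 reach 0.663
BS [0.514  0.4289] encl 0.0419 rms 0.0029 reach 0.669
RS [ 0.4263 -0.1047] encl 0.043 rms 0.0017 reach 0.439
RLc [0.4221 0.0972] encl 0.0448 rms 0.001 reach 0.433
RSc [ 0.36   -0.2611] encl 0.0359 rms 0.001 reach 0.445
BLc [ 0.6106 -0.2758] encl 0.0453 rms 0.0014 reach 0.67
BSc [ 0.5091 -0.3976] encl 0.0355 rms 0.0015 reach 0.646
bottle,carton [[ 0.63298743 -0.09881833]
 [ 0.37072778  0.25610788]]
```

Request:
carry_out(rows=[[0.06, 0.017, 0.01, 0, 0, -0.15], [0.117, 0.033, 0.02, 0, 0, -0.3], [0.174, 0.049, 0.03, 0, 0, -0.3528], [0.231, 0.065, 0.04, 0, 0, -0.3528], [0.286, 0.081, 0.05, 0, 0, -0.3528], [0.334, 0.094, 0.06, 0, 0, -0.3528], [0.334, 0.094, 0.06, 0, 0, -0.3528], [0.334, 0.094, 0.06, 0, 0, -0.3528]], grip=0)

```text
clock: 1.15
tool_pos: [0.5143, 0.4295, 0.1392]
orientation: [180.0, 0.0, -0.1]
force: [-0.1, 0.6, 0.1]
opening: 0.0438
gripper_force: 0.0
```

```bash
cat > look.py <<'E'
import sys
from h import *
n=sys.argv[1]; g=np.array(list(map(float,sys.argv[2:4])))
o=telemetry.get_obs();v=view('wrist');cv2.imwrite(f"pics/w{o['clock']:.1f}.png",v[0][:,:,::-1])
print(round(o['clock'],2),o['tool_pos'].round(4),o['orientation'].round(2),'f',o['force'].round(1),'op',round(o['opening'],4))
for c in conts(v,n[0],300):
    p,rr,e=fit(n,v,c)
    if np.linalg.norm(p-g)<.06: print(n,p.round(4),'encl',round(rr,4),'rms',round(e,4),'delta',(p-o['tool_pos'][:2]).round(4))
E
python3 look.py BS .514 .429; ls pics
```

```text
1.15 [0.5143 0.4295 0.1392] [ 1.7998e+02  2.0000e-02 -5.0000e-02] f [-0.1  0.6  0.1] op 0.0438
BS [0.5166 0.4296] encl 0.0421 rms 0.0148 delta [0.0023 0.0001]
scene0.png
top0.png
w1.1.png
```

View pics/w1.1.png

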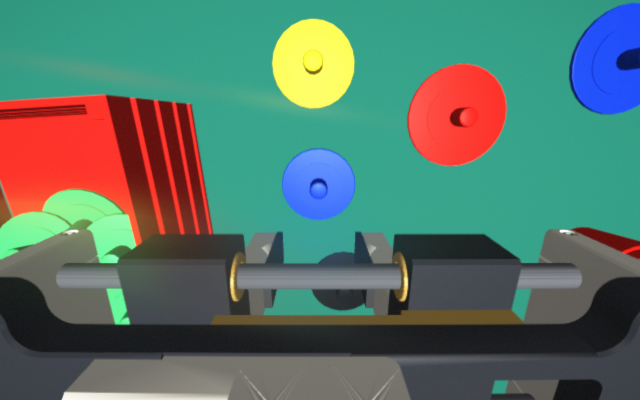

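The wrist view shows the blue small lid at about (318,184), between and ahead of the fingers. I'll make the outline more robust with a hull and a wider hue range, then re-measure.

```bash
sed -i 's/(H_>111)&(H_<130)/(H_>105)\&(H_<132)/; s/return \[c for c in cs if/return [cv2.convexHull(c) if len(c)<0 else c for c in cs if/' h.py
sed -i "s/P=cast(cnt.reshape(-1,2),v,H\[name\])/m=cv2.fillPoly(np.zeros(v[0].shape[:2],np.uint8),[cv2.convexHull(cnt)],1);cnt=cv2.findContours(m,0,1)[0][0];P=cast(cnt.reshape(-1,2),v,H[name])/; s/\[cv2.convexHull(c) if len(c)<0 else c for/[c for/" h.py
python3 look.py BS .514 .429; python3 look.py RL .59 .276;python3 look.py BL .654 .111
```

```text
1.2 [0.5139 0.4301 0.1396] [-1.8e+02  0.0e+00  1.0e-02] f [-0.5  0.6  1.3] op 0.0438
BS [0.5154 0.4302] encl 0.0431 rms 0.0007 delta [0.0015 0.0001]
1.25 [0.5136 0.4305 0.1398] [-1.7998e+02 -1.0000e-02  5.0000e-02] f [0.1 0.2 0.5] op 0.0438
RL [0.5922 0.2782] encl 0.0545 rms 0.0005 delta [ 0.0786 -0.1523]
1.3 [0.5135 0.4307 0.1399] [-1.7997e+02 -1.0000e-02  8.0000e-02] f [-0.1  1.  -0.7] op 0.044
BL [0.6492 0.1114] encl 0.0546 rms 0.0143 delta [ 0.1358 -0.3193]
```

Request:
carry_out(rows=[[0.0015, -0.0005, 0.05, 0, 0, 0], [0.0015, -0.0005, 0.1, 0, 0, 0], [0.0015, -0.0005, 0.125, 0, 0, 0], [0.0015, -0.0005, 0.131, 0, 0, 0], [0.0015, -0.0005, 0.131, 0, 0, 0]])

```text
clock: 1.98
tool_pos: [0.5157, 0.4311, 0.0093]
orientation: [-180.0, -0.0, 0.1]
force: [-0.7, -0.1, 0.9]
opening: 0.0437
gripper_force: 0.0
```

Request:
carry_out(rows=[[0, 0, 0, 0, 0, 0], [0, 0, 0, 0, 0, 0], [0, 0, 0, 0, 0, 0], [0, 0, 0, 0, 0, 0]], grip=-1)

```text
clock: 2.48
tool_pos: [0.5158, 0.4304, 0.0089]
orientation: [-180.0, -0.0, -0.0]
force: [-0.0, 0.1, -0.0]
opening: 0.0093
gripper_force: 0.0
```

```bash
python3 look.py BS .5154 .43
```

```text
2.48 [0.5158 0.4304 0.0089] [-1.7998e+02 -2.0000e-02 -0.0000e+00] f [-0.   0.1 -0. ] op 0.0093
BS [0.5155 0.4302] encl 0.0533 rms 0.0068 delta [-0.0003 -0.0001]
```

```bash
ls pics; cp pics/w2.5.png pics/a.png
```

```text
scene0.png
top0.png
w1.1.png
w1.2.png
w1.3.png
w2.5.png
```

View pics/w2.5.png

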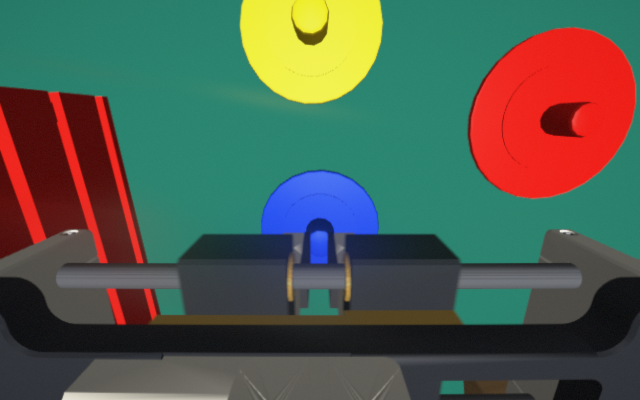

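The view shows the knob between the fingers at about (320,240), and the opening reads 9 mm. I'll wait a moment and read it again.

Request:
carry_out(rows=[[0, 0, 0, 0, 0, 0], [0, 0, 0, 0, 0, 0], [0, 0, 0, 0, 0, 0]])

```text
clock: 2.9
tool_pos: [0.5157, 0.4303, 0.0085]
orientation: [180.0, 0.0, -0.0]
force: [-0.1, -0.8, -0.4]
opening: 0.0007
gripper_force: 0.0
```

```bash
python3 - <<'E'
import cv2
im=cv2.imread('pics/w2.5.png');cv2.imwrite('pics/crop.png',cv2.resize(im[190:310,250:390],None,fx=5,fy=5))
E
python3 look.py BS .5154 .43
```

```text
2.9 [0.5157 0.4303 0.0085] [179.99   0.    -0.  ] f [-0.1 -0.8 -0.4] op 0.0007
BS [0.5154 0.4302] encl 0.0531 rms 0.007 delta [-0.0002 -0.0001]
```

View pics/crop.png

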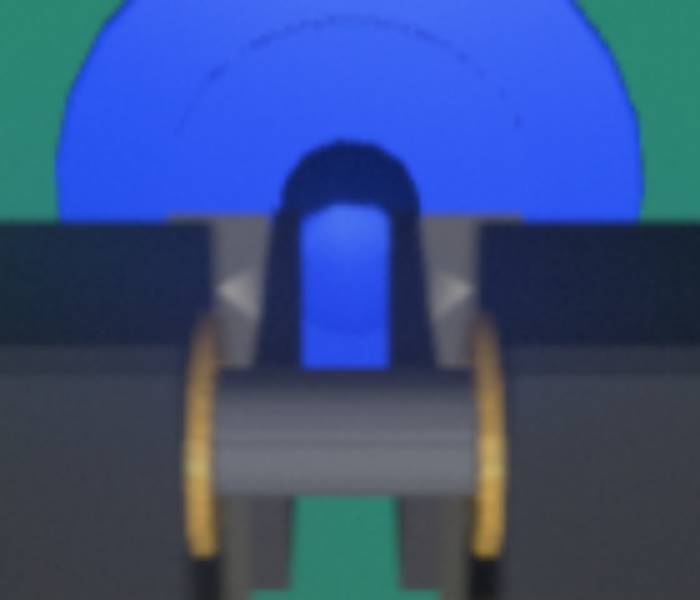

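```bash
python3 - <<'E'
import cv2
im=cv2.imread('pics/w2.9.png');a=cv2.resize(im[190:310,250:390],None,fx=4,fy=4)
from h import *
s=viewer.snapshot('scene')[:,:,::-1]; b=cv2.resize(s[200:290,420:520],(560,504))[:480]
cv2.imwrite('pics/c2.png',cv2.resize(np.hstack([a,b[:, :560]]),(790,340)))
E
```

```text
(no output)
```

View pics/c2.png

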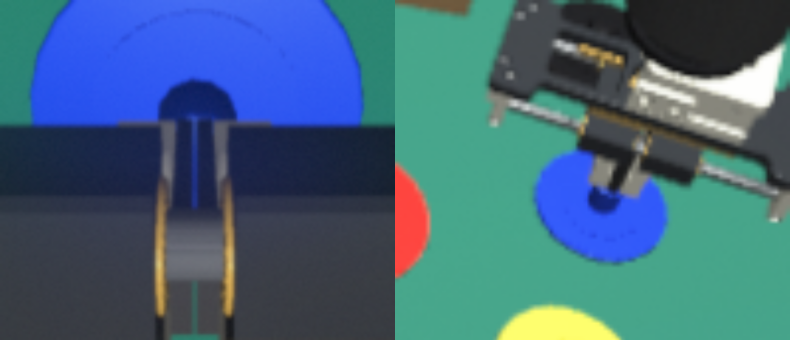

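The fingers are fully shut and the dark knob shows below and in front of their tips, so the tips seem to sit higher than the TCP reading. I'll project markers to check.

```bash
python3 - <<'E'
from h import *
T=pose();out=[]
for n in('wrist','scene'):
    v=view(n);im=np.ascontiguousarray(v[0][:,:,::-1]);W=np.linalg.inv(v[3]);
    pt=lambda X:cv2.projectPoints(np.float64([X]),cv2.Rodrigues(W[:3,:3])[0],W[:3,3],v[1],np.array([v[2],0,0,0.]))[0].ravel()
    c=pt(T[:3,3]);s=7 if n=='scene' else 5;w=55 if n=='scene' else 75
    x0,y0=int(c[0]-w/2),int(c[1]-w/2)
    cr=cv2.resize(im[y0:y0+w,x0:x0+w],(390,390),interpolation=cv2.INTER_CUBIC)
    for h,col in((0,(0,0,255)),(.01,(0,255,255)),(.02,(255,255,255)),(.03,(0,255,0))):
        for x in(-.0095,.0095):
            p=(pt(T[:3,3]+[x,0,h])-[x0-.5,y0-.5])*390/w; cv2.circle(cr,tuple(int(a) for a in p),4,col,-1)
    out.append(cr)
cv2.imwrite('pics/c3.png',np.hstack(out))
E
```

```text
(no output)
```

View pics/c3.png

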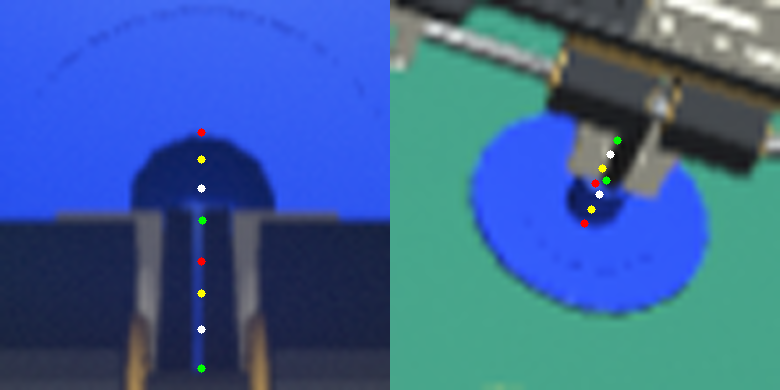

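Both views put the fingertips about 25 mm above the reported TCP, so the fingers closed just over the knob. There was no contact force. I'll reopen and go down in small steps, watching the force.

Request:
carry_out(rows=[[0, 0, 0, 0, 0, 0], [0, 0, 0, 0, 0, 0], [0, 0, 0, 0, 0, 0], [0, 0, 0, 0, 0, 0], [0, 0, 0.003, 0, 0, 0], [0, 0, 0.005, 0, 0, 0]], grip=-0.1)

```text
clock: 3.85
tool_pos: [0.5156, 0.4302, 0.0033]
orientation: [180.0, 0.0, -0.0]
force: [-0.4, 0.8, 1.0]
opening: 0.0395
gripper_force: 0.0
```

Request:
carry_out(rows=[[0, 0, 0.002, 0, 0, 0], [0, 0, 0.004, 0, 0, 0], [0, 0, 0.005, 0, 0, 0]])

```text
clock: 4.22
tool_pos: [0.5156, 0.4302, -0.0017]
orientation: [180.0, 0.0, 0.0]
force: [0.4, 0.4, -0.1]
opening: 0.0392
gripper_force: 0.0
```

Request:
carry_out(rows=[[0, 0, 0.003, 0, 0, 0], [0, 0, 0.006, 0, 0, 0], [0, 0, 0.008, 0, 0, 0], [0, 0, 0.01, 0, 0, 0]])

```text
clock: 4.72
tool_pos: [0.5157, 0.4302, -0.0116]
orientation: [180.0, 0.0, 0.0]
force: [-0.3, -0.3, -0.2]
opening: 0.0395
gripper_force: 0.0
```

Request:
carry_out(rows=[[0, 0, 0, 0, 0, 0], [0, 0, 0, 0, 0, 0], [0, 0, 0, 0, 0, 0], [0, 0, 0, 0, 0, 0]], grip=-1)

```text
clock: 5.22
tool_pos: [0.5157, 0.4303, -0.0113]
orientation: [-180.0, -0.0, 0.0]
force: [-0.3, 0.1, 1.0]
opening: 0.0188
gripper_force: 30.0
```

Gripped: 30 N on the pads at the knob's width. Lifting and heading for the blue small cup.

Request:
carry_out(rows=[[0, 0, -0.03, 0, 0, 0], [0, 0, -0.08, 0, 0, 0], [0, 0.01, -0.13, 0, 0, 0], [0, 0.05, -0.15, 0, 0, 0], [0, 0.105, -0.15, 0, 0, 0], [0, 0.16, -0.15, 0, 0, 0], [0, 0.22, -0.15, 0, 0, 0], [0, 0.28, -0.15, 0, 0, 0]])

```text
clock: 6.22
tool_pos: [0.5154, 0.1485, 0.1388]
orientation: [-180.0, -0.0, 0.0]
force: [1.4, -0.1, 0.6]
opening: 0.0191
gripper_force: 30.0
```

Request:
carry_out(rows=[[0, 0.06, 0, 0, 0, 0], [0, 0.12, 0, 0, 0, 0], [0, 0.18, 0, 0, 0, 0], [0, 0.24, 0, 0, 0, 0], [0, 0.3, 0, 0, 0, 0], [0, 0.36, 0, 0, 0, 0], [0, 0.39, 0, 0, 0, 0], [0, 0.4, 0, 0, 0, 0]])

```text
clock: 7.22
tool_pos: [0.5152, -0.2514, 0.1383]
orientation: [-180.0, 0.0, -0.1]
force: [-0.0, 0.1, -0.4]
opening: 0.0189
gripper_force: 30.0
```

```bash
python3 look.py BSc .509 -.398; python3 look.py BLc .61 -.276;python3 look.py RSc .36 -.26; ls -t pics|head -1
python3 - <<'E'
from h import *
v=view('top');
G={'RL':(221,176),'BL':(277,156),'RS':(352,229),'RLc':(280,229)}
for n,g in G.items():
    for c in conts(v,n[0],150):
        if cv2.pointPolygonTest(c,g,False)>=0: print(n,fit(n,v,c))
E
```

```text
7.22 [ 0.5152 -0.2514  0.1383] [-1.8e+02  2.0e-02 -1.5e-01] f [-0.   0.1 -0.4] op 0.0189
BSc [ 0.513  -0.4003] encl 0.0447 rms 0.0004 delta [-0.0022 -0.1489]
7.28 [ 0.5153 -0.2513  0.1383] [ 1.8e+02  3.0e-02 -1.0e-01] f [ 0.  -0.7 -0.4] op 0.019
BLc [ 0.6148 -0.2766] encl 0.045 rms 0.0004 delta [ 0.0995 -0.0252]
7.33 [ 0.5154 -0.2503  0.1384] [-1.7999e+02  2.0000e-02 -8.0000e-02] f [-0.3  0.3 -0.2] op 0.0193
RSc [ 0.4188 -0.2543] encl 0.0239 rms 0.0109 delta [-0.0966 -0.0041]
w7.3.png
RL (array([0.59044692, 0.27645548]), 0.05476446449756622, np.float64(0.001251249209898311))
BL (array([0.64795306, 0.10763038]), 0.05500800162553787, np.float64(0.0013948814233605566))
RLc (array([0.42257288, 0.09769252]), 0.045474324375391006, np.float64(0.0008990745399369041))
```

Request:
carry_out(rows=[[-0.002, 0.05, 0, 0, 0, 0], [-0.003, 0.1, 0, 0, 0, 0], [-0.0035, 0.14, 0, 0, 0, 0], [-0.0035, 0.1495, 0.02, 0, 0, 0], [-0.0035, 0.1495, 0.055, 0, 0, 0], [-0.0035, 0.1495, 0.075, 0, 0, 0], [-0.0035, 0.1495, 0.082, 0, 0, 0], [-0.0035, 0.1495, 0.085, 0, 0, 0]])

```text
clock: 8.43
tool_pos: [0.5127, -0.3983, 0.0535]
orientation: [180.0, 0.0, 0.1]
force: [0.1, -0.3, -1.0]
opening: 0.0189
gripper_force: 30.0
```

Request:
carry_out(rows=[[0, 0, 0.001, 0, 0, 0], [0, 0, 0.001, 0, 0, 0]])

```text
clock: 8.68
tool_pos: [0.5127, -0.3993, 0.0534]
orientation: [180.0, -0.1, 0.0]
force: [0.0, 0.7, 0.7]
opening: 0.0189
gripper_force: 30.0
```

Request:
carry_out(rows=[[0, 0, 0, 0, 0, 0], [0, 0, 0, 0, 0, 0], [0, 0, 0, 0, 0, 0], [0, 0, -0.02, 0, 0, 0], [0, 0, -0.06, 0, 0, 0], [0, 0.0, -0.12, 0, 0, 0], [0, 0, -0.12, 0, 0, 0]], grip=-0.1)

```text
clock: 9.55
tool_pos: [0.515, -0.401, 0.1786]
orientation: [179.7, -0.5, 0.0]
force: [0.2, -0.3, -0.6]
opening: 0.0395
gripper_force: 0.0
```

```bash
sed -i "s/'BSc':.064}/'BSc':.064,'RLp':.077,'BLp':.077,'RSp':.069,'BSp':.069}\nRAD.update({k:.054 if k[1]=='L' else .043 for k in H if k[-1]=='p'})/" h.py
python3 look.py BSp .512 -.3995;python3 look.py RSc .36 -.26; python3 look.py BLc .61 -.276; ls -t pics|head -1
```

```text
9.55 [ 0.515  -0.401   0.1786] [ 1.7972e+02 -4.9000e-01  3.0000e-02] f [ 0.2 -0.3 -0.6] op 0.0395
BSp [ 0.512  -0.3985] encl 0.0432 rms 0.0006 delta [-0.003   0.0025]
9.6 [ 0.5136 -0.3999  0.1755] [179.87  -0.29   0.  ] f [-0.3 -0.2 -0.7] op 0.0392
9.65 [ 0.5125 -0.3992  0.1734] [ 1.7998e+02 -1.1000e-01 -1.0000e-02] f [-0.1  0.3 -0.2] op 0.0396
BLc [ 0.6146 -0.2782] encl 0.0487 rms 0.0004 delta [0.1022 0.121 ]
w9.7.png
```

Request:
carry_out(rows=[[-0.012, -0.04, 0, 0, 0, 0.18], [-0.025, -0.09, 0, 0, 0, 0.36], [-0.038, -0.14, 0.01, 0, 0, 0.54], [-0.052, -0.19, 0.02, 0, 0, 0.72], [-0.065, -0.235, 0.03, 0, 0, 0.9], [-0.078, -0.275, 0.045, 0, 0, 1.08], [-0.084, -0.2956, 0.053, 0, 0, 1.26], [-0.084, -0.2956, 0.053, 0, 0, 1.44]])

```text
clock: 10.7
tool_pos: [0.4263, -0.1025, 0.1179]
orientation: [179.8, 0.0, -82.7]
force: [0.9, 0.0, 0.7]
opening: 0.0392
gripper_force: 0.0
```

Request:
carry_out(rows=[[0, 0, 0, 0, 0, 0.1308], [0, 0, 0, 0, 0, 0.1308], [0, 0, 0, 0, 0, 0.1308]])

```text
clock: 11.08
tool_pos: [0.4277, -0.1038, 0.119]
orientation: [179.9, -0.0, -89.8]
force: [-0.1, -0.4, -1.7]
opening: 0.0396
gripper_force: 0.0
```

```bash
python3 look.py RS .428 -.104;python3 look.py RSc .36 -.26; ls -t pics|head -1
```

```text
11.07 [ 0.4277 -0.1038  0.119 ] [ 1.7993e+02 -1.0000e-02 -8.9850e+01] f [-0.1 -0.4 -1.7] op 0.0396
RS [ 0.4277 -0.1041] encl 0.0432 rms 0.0007 delta [-0.     -0.0004]
11.12 [ 0.4279 -0.1038  0.1191] [ 1.7995e+02 -1.0000e-02 -8.9880e+01] f [-0.3  0.2 -0.2] op 0.0399
RSc [ 0.3651 -0.2342] encl 0.0368 rms 0.0093 delta [-0.0627 -0.1304]
w11.1.png
```

Request:
carry_out(rows=[[0.0003, 0, 0.05, 0, 0, 0], [0.0003, 0, 0.1, 0, 0, 0], [0.0003, 0, 0.125, 0, 0, 0], [0.0003, 0, 0.131, 0, 0, 0], [0.0003, 0, 0.131, 0, 0, 0]])

```text
clock: 11.8
tool_pos: [0.4285, -0.104, -0.0112]
orientation: [180.0, -0.0, -90.0]
force: [0.5, -0.4, 0.6]
opening: 0.0397
gripper_force: 0.0
```

Request:
carry_out(rows=[[0, 0, 0, 0, 0, 0], [0, 0, 0, 0, 0, 0], [0, 0, 0, 0, 0, 0]], grip=-1)

```text
clock: 12.18
tool_pos: [0.4287, -0.1038, -0.0107]
orientation: [-179.9, 0.0, -90.0]
force: [-1.8, 1.0, 5.5]
opening: 0.019
gripper_force: 30.0
```

View pics/w11.1.png

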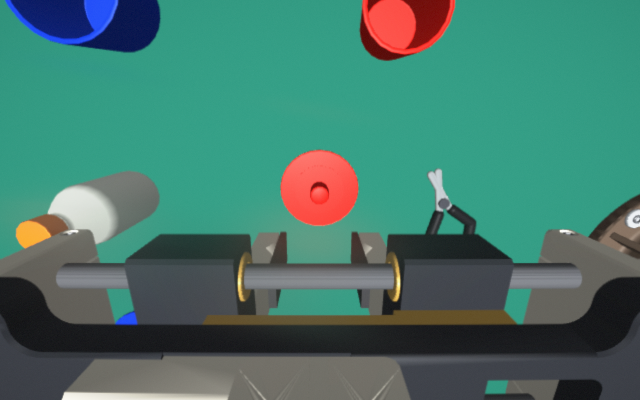

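The red small cup was cut off at the image top (408,15), so I'll look again from part-way there while carrying the lid.

Request:
carry_out(rows=[[0, 0, -0.03, 0, 0, 0], [0, 0, -0.08, 0, 0, 0], [0.01, 0, -0.12, 0, 0, 0], [0.03, 0, -0.15, 0, 0, 0], [0.04, 0, -0.16, 0, 0, 0], [0.04, 0, -0.16, 0, 0, 0]])

```text
clock: 12.92
tool_pos: [0.4281, -0.1442, 0.1486]
orientation: [-180.0, 0.0, -90.1]
force: [-0.4, 0.1, -0.5]
opening: 0.0186
gripper_force: 30.0
```

```bash
python3 look.py RSc .36 -.26
```

```text
12.93 [ 0.4281 -0.1442  0.1486] [-1.7996e+02  2.0000e-02 -9.0080e+01] f [-0.4  0.1 -0.5] op 0.0186
RSc [ 0.3622 -0.2614] encl 0.036 rms 0.0004 delta [-0.0659 -0.1172]
```

Request:
carry_out(rows=[[0.05, 0.03, 0, 0, 0, 0], [0.1, 0.056, 0, 0, 0, 0], [0.117, 0.066, 0.01, 0, 0, 0], [0.117, 0.066, 0.04, 0, 0, 0], [0.117, 0.066, 0.075, 0, 0, 0], [0.117, 0.066, 0.09, 0, 0, 0], [0.117, 0.066, 0.0955, 0, 0, 0], [0.117, 0.066, 0.0955, 0, 0, 0]])

```text
clock: 13.98
tool_pos: [0.361, -0.2607, 0.0532]
orientation: [179.8, -0.0, -89.9]
force: [-6.0, 2.7, 19.8]
opening: 0.019
gripper_force: 30.1
```

Request:
carry_out(rows=[[0, 0, 0, 0, 0, 0], [0, 0, 0, 0, 0, 0], [0, 0, 0, 0, 0, 0], [0, 0, -0.02, 0, 0, 0], [0, 0, -0.06, 0, 0, 0], [0, 0, -0.12, 0, 0, 0], [0, 0, -0.12, 0, 0, 0], [0, 0, -0.12, 0, 0, 0]], grip=-0.1)

```text
clock: 14.98
tool_pos: [0.362, -0.2606, 0.1728]
orientation: [-180.0, 0.0, -90.0]
force: [-0.5, 0.1, 1.1]
opening: 0.0395
gripper_force: 0.0
```

```bash
python3 look.py RSp .362 -.2615
```

```text
14.97 [ 0.362  -0.2606  0.1728] [-1.7999e+02  3.0000e-02 -9.0010e+01] f [-0.5  0.1  1.1] op 0.0395
RSp [ 0.3613 -0.2602] encl 0.0431 rms 0.0006 delta [-0.0006  0.0004]
```

Request:
carry_out(rows=[[-0.035, -0.027, 0, 0, 0, 0], [-0.08, -0.062, 0, 0, 0, 0], [-0.126, -0.098, 0, 0, 0, 0], [-0.172, -0.133, 0, 0, 0, 0], [-0.218, -0.169, 0, 0, 0, 0], [-0.264, -0.205, 0, 0, 0, 0], [-0.31, -0.241, 0, 0, 0, 0], [-0.35, -0.272, 0.01, 0, 0, 0]])

```text
clock: 16.02
tool_pos: [0.635, 0.0909, 0.1614]
orientation: [179.9, -0.1, -90.0]
force: [0.3, -0.3, -0.2]
opening: 0.0395
gripper_force: 0.0
```

Request:
carry_out(rows=[[-0.0213, -0.0161, 0.03, 0, 0, 0], [-0.0213, -0.0161, 0.0435, 0, 0, 0], [-0.0213, -0.0161, 0.0435, 0, 0, 0], [-0.0213, -0.0161, 0.0435, 0, 0, 0]])

```text
clock: 16.52
tool_pos: [0.6503, 0.1097, 0.1202]
orientation: [-180.0, -0.0, -90.0]
force: [0.5, 0.9, 1.1]
opening: 0.0394
gripper_force: 0.0
```

```bash
python3 look.py BL .65 .11;python3 look.py RLc .4226 .0977
```

```text
16.52 [0.6503 0.1097 0.1202] [-179.97   -0.    -90.03] f [0.5 0.9 1.1] op 0.0394
BL [0.6498 0.1091] encl 0.0544 rms 0.0005 delta [-0.0004 -0.0006]
16.57 [0.6505 0.1098 0.1207] [-1.7992e+02  2.0000e-02 -9.0030e+01] f [ 0.5 -0.1 -0.5] op 0.0395
RLc [0.4258 0.0984] encl 0.0633 rms 0.0022 delta [-0.2247 -0.0113]
```

Request:
carry_out(rows=[[0.0005, 0, 0.05, 0, 0, 0], [0.0005, 0, 0.1, 0, 0, 0], [0.0005, 0, 0.125, 0, 0, 0], [0.0005, 0, 0.131, 0, 0, 0], [0.0005, 0, 0.131, 0, 0, 0]])

```text
clock: 17.25
tool_pos: [0.6511, 0.1099, -0.0102]
orientation: [-179.9, 0.0, -90.0]
force: [0.0, -0.1, 0.7]
opening: 0.0392
gripper_force: 0.0
```

Request:
carry_out(rows=[[0, 0, 0, 0, 0, 0], [0, 0, 0, 0, 0, 0], [0, 0, 0, 0, 0, 0]], grip=-1)

```text
clock: 17.62
tool_pos: [0.6507, 0.1101, -0.0104]
orientation: [-179.9, 0.0, -90.0]
force: [-0.9, 0.7, 4.9]
opening: 0.019
gripper_force: 30.0
```

Request:
carry_out(rows=[[0, 0, -0.03, 0, 0, 0], [0, 0, -0.08, 0, 0, 0], [0, 0.005, -0.13, 0, 0, 0], [0.01, 0.02, -0.17, 0, 0, 0], [0.05, 0.05, -0.18, 0, 0, 0], [0.1, 0.08, -0.18, 0, 0, 0], [0.15, 0.1, -0.18, 0, 0, 0], [0.2, 0.1, -0.18, 0, 0, 0]])

```text
clock: 18.62
tool_pos: [0.5489, -0.0913, 0.1695]
orientation: [-179.9, 0.0, -90.0]
force: [1.8, 0.3, 0.5]
opening: 0.0189
gripper_force: 30.0
```

Request:
carry_out(rows=[[0.04, 0, 0, 0, 0, 0], [0.07, 0, 0, 0, 0, 0], [0.08, 0, 0, 0, 0, 0], [0.08, 0, 0, 0, 0, 0], [0.08, 0, 0, 0, 0, 0]])

```text
clock: 19.25
tool_pos: [0.5503, -0.1693, 0.1686]
orientation: [-180.0, 0.0, -90.0]
force: [-0.2, -0.3, -0.8]
opening: 0.019
gripper_force: 30.0
```

```bash
python3 look.py BLc .6147 -.2775;python3 look.py BSp .512 -.3985
```

```text
19.25 [ 0.5503 -0.1693  0.1686] [-1.800e+02  1.000e-02 -8.996e+01] f [-0.2 -0.3 -0.8] op 0.019
BLc [ 0.6147 -0.2771] encl 0.0451 rms 0.0004 delta [ 0.0644 -0.1078]
19.3 [ 0.5504 -0.1692  0.1686] [-1.7999e+02  1.0000e-02 -8.9940e+01] f [ 0.2 -0.3 -1.3] op 0.019
```

Request:
carry_out(rows=[[0.05, -0.03, 0, 0, 0, 0], [0.095, -0.058, 0, 0, 0, 0], [0.1066, -0.0645, 0.01, 0, 0, 0], [0.1066, -0.0645, 0.05, 0, 0, 0], [0.1066, -0.0645, 0.085, 0, 0, 0], [0.1066, -0.0645, 0.1, 0, 0, 0], [0.1066, -0.0645, 0.106, 0, 0, 0], [0.1066, -0.0645, 0.1065, 0, 0, 0]])

```text
clock: 20.35
tool_pos: [0.6156, -0.2766, 0.0631]
orientation: [-179.9, -0.0, -90.0]
force: [-0.2, 0.6, -0.2]
opening: 0.0189
gripper_force: 30.0
```

Request:
carry_out(rows=[[0, 0, 0, 0, 0, 0], [0, 0, 0, 0, 0, 0], [0, 0, 0, 0, 0, 0], [0, 0, -0.02, 0, 0, 0], [0, 0, -0.06, 0, 0, 0], [0, 0, -0.11, 0, 0, 0], [0, 0, -0.11, 0, 0, 0], [0, 0, -0.11, 0, 0, 0]], grip=-0.1)

```text
clock: 21.35
tool_pos: [0.6146, -0.2766, 0.1721]
orientation: [-180.0, 0.0, -90.0]
force: [0.2, 0.0, 0.2]
opening: 0.0396
gripper_force: 0.0
```

```bash
python3 look.py BLp .6147 -.277;python3 look.py BSp .512 -.3985
```

```text
21.35 [ 0.6146 -0.2766  0.1721] [-1.7997e+02  2.0000e-02 -9.0010e+01] f [0.2 0.  0.2] op 0.0396
BLp [ 0.616  -0.2777] encl 0.0543 rms 0.0006 delta [ 0.0014 -0.0011]
21.4 [ 0.6142 -0.2765  0.1713] [ 1.7994e+02  3.0000e-02 -9.0010e+01] f [ 0.5 -0.6 -0.1] op 0.0393
BSp [ 0.5122 -0.3988] encl 0.0434 rms 0.0004 delta [-0.102  -0.1223]
```

Request:
carry_out(rows=[[-0.04, 0.001, 0, 0, 0, 0], [-0.1, 0.003, 0, 0, 0, 0], [-0.16, 0.005, 0, 0, 0, 0], [-0.22, 0.008, 0, 0, 0, 0], [-0.28, 0.011, 0, 0, 0, 0], [-0.34, 0.014, 0, 0, 0, 0], [-0.4, 0.017, 0, 0, 0, 0], [-0.46, 0.02, 0, 0, 0, 0]])

```text
clock: 22.45
tool_pos: [0.5939, 0.185, 0.1709]
orientation: [179.9, -0.1, -90.0]
force: [1.0, -0.4, -0.6]
opening: 0.0393
gripper_force: 0.0
```

Request:
carry_out(rows=[[-0.05, 0.002, 0.01, 0, 0, 0], [-0.085, 0.0025, 0.03, 0, 0, 0], [-0.0945, 0.0025, 0.045, 0, 0, 0], [-0.0945, 0.0025, 0.0525, 0, 0, 0], [-0.0945, 0.0025, 0.0525, 0, 0, 0], [-0.0945, 0.0025, 0.0525, 0, 0, 0]])

```text
clock: 23.2
tool_pos: [0.5929, 0.2769, 0.1203]
orientation: [-180.0, 0.0, -90.1]
force: [0.2, -0.6, 0.1]
opening: 0.0393
gripper_force: 0.0
```

```bash
python3 look.py RL .592 .278;python3 look.py RLc .4226 .0977
```

```text
23.2 [0.5929 0.2769 0.1203] [-1.7995e+02  2.0000e-02 -9.0060e+01] f [ 0.2 -0.6  0.1] op 0.0393
RL [0.5919 0.2778] encl 0.0542 rms 0.0007 delta [-0.0009  0.001 ]
23.25 [0.5929 0.2771 0.1205] [-1.7994e+02  4.0000e-02 -9.0060e+01] f [-0.   0.1  0.3] op 0.0393
RLc [0.4074 0.0817] encl 0.0532 rms nan delta [-0.1855 -0.1954]
  return _methods._mean(a, axis=axis, dtype=dtype,
  ret = ret.dtype.type(ret / rcount)
```

Request:
carry_out(rows=[[0, 0, 0.05, 0, 0, 0], [0, 0, 0.1, 0, 0, 0], [0, 0, 0.125, 0, 0, 0], [0, 0, 0.131, 0, 0, 0], [0, 0, 0.131, 0, 0, 0]])

```text
clock: 23.92
tool_pos: [0.5929, 0.2779, -0.0106]
orientation: [-179.9, 0.0, -90.0]
force: [-0.0, 0.1, 0.6]
opening: 0.0395
gripper_force: 0.0
```

Request:
carry_out(rows=[[0, 0, 0, 0, 0, 0], [0, 0, 0, 0, 0, 0], [0, 0, 0, 0, 0, 0]], grip=-1)

```text
clock: 24.3
tool_pos: [0.5927, 0.2781, -0.0104]
orientation: [-179.9, 0.0, -90.0]
force: [-1.6, 0.0, 4.5]
opening: 0.0193
gripper_force: 30.0
```

Request:
carry_out(rows=[[0, 0, -0.03, 0, 0, 0], [0, 0, -0.08, 0, 0, 0], [0.005, 0.005, -0.13, 0, 0, 0], [0.02, 0.025, -0.17, 0, 0, 0], [0.05, 0.06, -0.18, 0, 0, 0], [0.065, 0.09, -0.18, 0, 0, 0], [0.07, 0.1, -0.18, 0, 0, 0], [0.07, 0.1, -0.18, 0, 0, 0]])

```text
clock: 25.3
tool_pos: [0.4922, 0.2079, 0.1692]
orientation: [-180.0, 0.0, -90.0]
force: [0.2, 0.8, -0.5]
opening: 0.0189
gripper_force: 30.0
```

```bash
python3 look.py RLc .4226 .0977
```

```text
25.3 [0.4922 0.2079 0.1692] [-1.7995e+02  4.0000e-02 -8.9980e+01] f [ 0.2  0.8 -0.5] op 0.0189
RLc [0.4259 0.1   ] encl 0.045 rms 0.0004 delta [-0.0663 -0.1078]
```

Request:
carry_out(rows=[[0.05, 0.031, 0, 0, 0, 0], [0.096, 0.06, 0, 0, 0, 0], [0.1079, 0.0665, 0.01, 0, 0, 0], [0.1079, 0.0665, 0.05, 0, 0, 0], [0.1079, 0.0665, 0.085, 0, 0, 0], [0.1079, 0.0665, 0.1, 0, 0, 0], [0.1079, 0.0665, 0.106, 0, 0, 0], [0.1079, 0.0665, 0.1065, 0, 0, 0]])

```text
clock: 26.35
tool_pos: [0.4268, 0.1005, 0.0621]
orientation: [-180.0, -0.0, -90.0]
force: [0.3, -1.1, -0.4]
opening: 0.0191
gripper_force: 30.0
```

Request:
carry_out(rows=[[0, 0, 0, 0, 0, 0], [0, 0, 0, 0, 0, 0], [0, 0, 0, 0, 0, 0], [0, 0, -0.02, 0, 0, 0], [0, 0, -0.06, 0, 0, 0], [0, 0, -0.11, 0, 0, 0], [0, 0, -0.11, 0, 0, 0], [0, 0, -0.11, 0, 0, 0]], grip=-0.1)

```text
clock: 27.35
tool_pos: [0.4255, 0.0999, 0.172]
orientation: [-180.0, 0.0, -90.0]
force: [-0.5, -0.5, 0.1]
opening: 0.0392
gripper_force: 0.0
```

```bash
python3 look.py RLp .4255 .0995
```

```text
27.35 [0.4255 0.0999 0.172 ] [-1.7999e+02  4.0000e-02 -9.0010e+01] f [-0.5 -0.5  0.1] op 0.0392
RLp [0.4271 0.1002] encl 0.0543 rms 0.0005 delta [0.0016 0.0003]
```

Request:
carry_out(rows=[[-0.04, -0.04, -0.02, 0, 0, 0], [-0.08, -0.08, -0.05, 0, 0, 0], [-0.12, -0.12, -0.08, 0, 0, 0], [-0.16, -0.15, -0.08, 0, 0, 0], [-0.2, -0.15, -0.08, 0, 0, 0], [-0.25, -0.15, -0.08, 0, 0, 0], [-0.3, -0.15, -0.08, 0, 0, 0], [-0.3, -0.15, -0.08, 0, 0, 0]])

```text
clock: 28.4
tool_pos: [0.5747, 0.4027, 0.2483]
orientation: [179.8, -0.2, -89.8]
force: [0.1, -0.8, -0.8]
opening: 0.0393
gripper_force: 0.0
```

```bash
python3 - <<'E'
from h import *
a=viewer.snapshot('scene');b=viewer.snapshot('top')
A=cv2.resize(a[100:280,180:480],(780,468))
cv2.imwrite('pics/end.png',A[:,:,::-1])
cv2.imwrite('pics/endtop.png',cv2.resize(b[130:280,150:490],None,fx=2,fy=2)[:,:,::-1])
E
```

```text
(no output)
```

View pics/end.png

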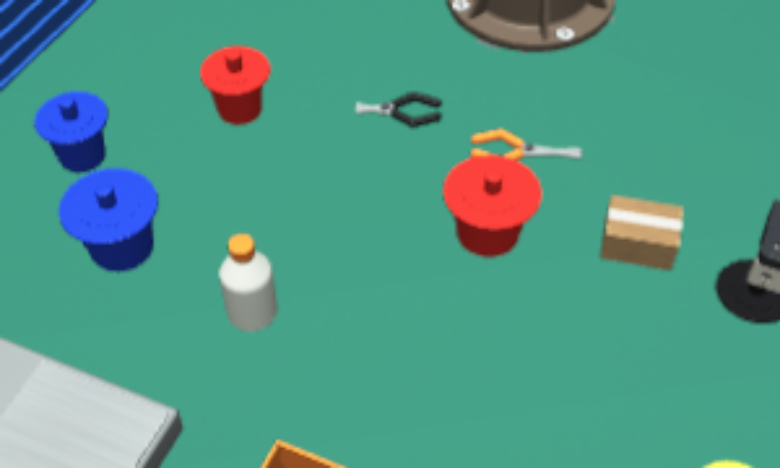

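View pics/endtop.png

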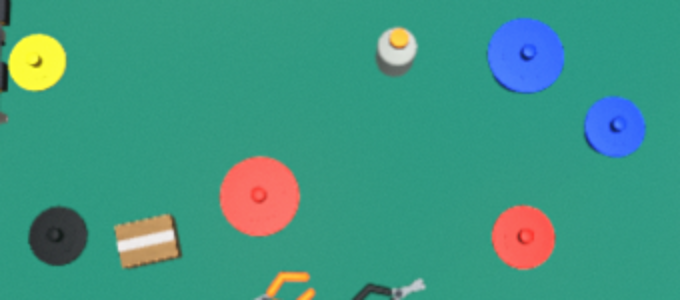

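All four cups stand with lids on, and the bottle, carton and decoys haven't moved. The blue large lid at (108,205) looks slightly off its cup, so I'll check centring in the same camera before and after.

```bash
python3 - <<'E'
from h import *
top0=cv2.imread('pics/top0.png')[:,:,::-1];sc0=cv2.imread('pics/scene0.png')[:,:,::-1]
G={'RL':(.4255,.0995),'RS':(.362,-.261),'BL':(.615,-.277),'BS':(.512,-.3995)}
for cam,im0 in(('top',top0),('scene',np.ascontiguousarray(sc0))):
    v=view(cam);v0=(np.ascontiguousarray(im0),)+v[1:]
    for n,g in G.items():
        r=[]
        for vv,s in((v0,'c'),(v,'p')):
            for c in conts(vv,n[0],100):
                m=fit(n+s,vv,c)
                if np.linalg.norm(m[0]-g)<.03:r.append((s,m[0].round(4),round(m[2],4)))
        print(cam,n,r)
E
```

```text
top RL [('c', array([0.4226, 0.0977]), np.float64(0.0009)), ('p', array([0.4258, 0.0991]), np.float64(0.0011))]
top RS [('c', array([ 0.36  , -0.2615]), np.float64(0.0008)), ('p', array([ 0.3606, -0.2605]), np.float64(0.0013))]
top BL [('c', array([ 0.6132, -0.2768]), np.float64(0.0008)), ('p', array([ 0.6149, -0.2782]), np.float64(0.0011))]
top BS [('c', array([ 0.5099, -0.3997]), np.float64(0.0012)), ('p', array([ 0.5106, -0.3987]), np.float64(0.0011))]
scene RL [('c', array([0.4266, 0.1009]), np.float64(0.0013)), ('p', array([0.434, 0.103]), np.float64(0.0125))]
scene RS [('c', array([ 0.3631, -0.2592]), np.float64(0.0016)), ('p', array([ 0.3715, -0.2522]), np.float64(0.017))]
scene BL [('c', array([ 0.6156, -0.2744]), np.float64(0.0015))]
scene BS [('c', array([ 0.5127, -0.397 ]), np.float64(0.0015))]
  return _methods._mean(a, axis=axis, dtype=dtype,
  ret = ret.dtype.type(ret / rcount)
```

In the top view every lid is within about 3.5 mm of its cup's centre, against an overhang of 8–9 mm. Handing in.

```bash
python3 -c "
from plant import workorder;print(workorder.close_job())"
```

```text
the job is handed in; nothing more can be done
None
```

All four lids are on their matching cups, flat and centred to within about 3.5 mm, with no cup knocked over and the bottle and carton left in place; the job was handed in at about 28.5 s of the 101 s limit, and no verdict was returned.

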